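Seat a board in the programming jig and hold the contact arm down

TASK

Take the blue board off its foam pad and seat it flat and square in the nest of the programming jig, with its tall brown relay at the end away from the arm's hinge, and let go of it. Then take the jig's sprung contact arm by the round grip at its end, swing it gently over the board and wind it right home against its stop, so that its row of pins presses on the bare strip beside the relay; the arm springs back by itself, so finish while still holding it there, as one does while the board is programmed. Leave the small green board, the cutters and the tweezers where they lie.

Things in the scene. Friction and masses are not known exactly. Their poses are not given: they have to be found in the camera images.
- board_mid (a point): Centre, half-way up, of the blue circuit board's plate: 58 mm (x) by 90 mm (y) by 4 mm, 60 g, loose on the pad. Axes are the board's: z up, y along its length; parts up to 20 mm above its underside stand on it but keep off its edges. The long brown relay lies across it near its -y end, a square blue part near its +y end. Grasp it by its long edges (58 mm wide)
- board_pads (a point): Point on the board's upper face in the bare strip (9 mm wide, full width) between the brown relay and the -y end: 40.5 mm from the board's centre along its -y. The pins must land here
- foam_pad: Black foam pad, 40 x 70 x 14 mm, fixed on the desk; the board lies centred and parallel on its top, overhanging it by 9 to 10 mm all round. Origin: centre of its underside
- jig: Programming jig, fixed on the desk: aluminium base plate 110 mm (x) by 197 mm (y, from -72 to +125), top at 12 mm. Origin under the nest's centre. Black nest at x = y = 0, arm's clevis on its +y side (cheeks 87 mm high at the ears), stop pillar 48 mm high on its -y side at y = -64 mm. Axes: z up, +y from nest to hinge
- nest_floor (a point): Centre of the nest's floor, 24 mm above the desk; axes are the jig's. The pocket is 61 mm (x) by 93 mm (y), walls 8 mm high with bevelled mouths. Long sides are cut away for |y| < 23 mm, and the floor there is only 42 mm wide with 12 mm of free depth beside it, for the fingers. Seated, the board's centre is 2 mm above this point and its axes are the jig's (its -y end at the pocket's -y end)
- nest_pin_row (a point): Point of the nest over which the row of pins comes down: 40.5 mm from the nest's centre along the jig's -y, level with a seated board's upper face
- hinge_axis (a point): On the arm's hinge axis, at the middle of the arm: 98 mm from the nest's centre along the jig's +y, 60 mm above the desk. Axes are the jig's; the hinge axis is its x
- round_grip (a point): Centre of the black round grip at the arm's free end, 190 mm from the hinge: a disc 26 mm across and 18 mm thick, its flat faces to the jig's +x and -x (pinch it on these from above); behind it a stem 9 mm thick, 7 mm long, then the arm's bar, 20 mm wide and 8 mm thick. The arm leaning back, it is 233 mm above the desk; home, 60 mm, with only the desk under it
- contact_arm (a joint): Angle of the contact arm: 0 leaning back against its rod, as the spring holds it, 25 degrees past upright, away from the nest; it grows as the arm is swung up and over the nest; 2.0 rad home on the stop, arm level. The spring needs about 1.5 N at the grip to leave 0 and, with the pins, 6 to 8 N to be held home
- pin_bar: Bar with a row of eight sprung brass pins, 40 mm long, under the arm at 138.5 mm from the hinge; its springs give by 2 mm when the arm is home on a seated board. Origin: middle of the row at the pins' ends
- small_board: Small green board, 34 x 50 x 14 mm, loose on the desk; not wanted. Origin: centre of its underside
- cutters: Side cutters with red grips, 46 x 123 x 10 mm, loose, at the front edge; not wanted. Origin: underside, centre
- steel_tweezers: Steel tweezers, 15 x 131 x 8 mm, loose, at the front edge; not wanted. Origin: underside, centre

How it is judged:
By the outcome, as a careful person would: the job done as asked, in the order asked, and still so for the second after the job is handed in, while the arm keeps its last pose, push and grip.
It also fails if it takes over 61 s, if anything falls off the work surface, if the arm or the gripper's body presses on something with over 40 N, if the wrist force passes 120 N, or if a joint passes its speed limit or range.

ROBOT

A 6-joint arm with a two-finger parallel gripper is mounted at the origin on a cart in front of the work surface, level with it; the furniture and walls round the work are solid. World frame = base frame: x ahead of the robot, y to its left, z up, the work surface at z = 0. Lengths are in m, angles in degrees, forces in N, time in s.
With the tool pointing down it reaches from about 0.3 to 0.75 m from the base axis. Payload 8.5 kg.
Tool frame: the origin (TCP) lies on the centre line of the jaws, within the pads' length; the fingertips stand 19 mm ahead of it and the grasp point (between the pads) is the TCP (env.tcp_to_tips is the z of the fingertips in the tool frame, in m); z points along the fingers, y is the line along which they close (so a half turn about z gives the same grasp; the last joint's range is limited). The gripper opens to 85 mm and grips with 20 to 120 N. Pads are 22 mm wide; open, the fingers measure 114 mm over their backs; the gripper's body (76 mm by 85 mm) begins 54 mm behind the grasp point. The pads swing forward as they close: fully open they stand 13 mm farther back than shut.
Start: joints at [-86.992, 21.807, 74.336, -0, 83.858, -12.336], TCP at [0.146, -0.53, 0.211] pointing down, gripper open.
Joint ranges: [-178.18, 178.18], [-50.72, 133.34], [12.68, 142.11], [-81.47, 261.47], [9.98, 163.14], [-165.26, 165.26]. Speed limits (degrees/s): [136.94, 136.94, 180, 180, 180, 180].

INTERFACE

Orientations are given as a 3x3 rotation matrix whose columns are the frame's x, y, z axes.
In Python, from rig import env gives the robot as it stands.
- The arm moves only by the tool servo_tool, never from a script. Its argument "steps" is a list of rows, each an object of numbers: "tx", "ty", "tz": the shift along the world's x, y, z in cm; "yaw": the turn about the world's z in degrees; "claw": the finger opening in cm, from 0 to 8.54. In form: [{"tx": .., "ty": .., "tz": .., "yaw": .., "claw": ..}, ...]. A call has 1 to 20 rows; each row shifts and turns the commanded pose from where the row before left it; what a row does not reach is not made up. A row lasts 1/10 s, in which the tool goes at most 50 mm and 8.59 degrees, less where a joint would pass 70% of its speed; a pose out of reach is approached as far as the arm can. A call with a gripper value outside its range is refused whole. The fingers move at their own pace and stop on an object; "newtons" is the grip in N (left out, the last holds). Time passes only in rows, so rows that do not move let the fingers close. It gives the time, the measured TCP pose, the force, the opening and the grip force at its end, in the units of the state.
- env.observe(): the state, without advancing time (a new reading comes with each control period).
- env.get_image(name): name is "side" or "top" or "wrist"; returns (picture, depth): 480x640x3 uint8, red, green, blue; 480x640 float32, m along the optical axis (not along the pixel's ray), 0 where there is no reading.
- env.camera_model(name): a dict with "fovy" (degrees; the focal length in pixels is half the picture's height over the tangent of half this angle, whatever the lens; pixels are square), "cx", "cy" (the principal point, pixels), "T" (4x4, takes a point from camera to world coordinates). Camera axes: x right, y down, z forward; pixel columns grow to the right and rows downward; lengths in m; the calibration is good to about 2 mm. A picture is of the moment at which its call begins: read the wrist's pose just before it. camera_model takes no time and is no camera call; for the wrist camera it gives the pose at the moment of the call.
- env.close_job(): hands the job in; it is judged then, once.
The state is a dict: "time_s": time; "q": joint angles; "qvel": joint speeds; "joint_efforts": joint torques, N m; "position": TCP position; "tool_rot": TCP orientation; "ft_force": force on the tool from outside, world axes, zero at the start; "wrist_torque": the same for the moment, N m; "grip_width": finger opening in m; "gripper_force": force on a finger pad.
Only numpy, scipy, OpenCV 4.12 (cv2) and the standard library are available. Lean on these libraries where they do the work, as an engineer would, in place of code of your own. Each camera call takes 0.05 s, during which the arm holds its last target. There are 200 camera calls.

## Working session

There is one attempt and no reset: what is moved stays moved. The work goes in short steps, Python scripts to look and compute and a tool call to move; the robot and the scene stay as the last step left them, time stands still between calls to the robot, and variables do not carry over. Pictures are saved under pics/ and viewed, at most 10 in all, crops included, and the job is handed in when it is done.

Besides the shell and the picture viewer there is one more tool, called after "Call:" in YAML: its name, and indented under it one key for each argument. servo_tool: Moves the arm, as the interface text tells. Its arguments: {"type":"object","properties":{"steps":{"type":"array"},"newtons":{"type":"number"}},"required":["steps"]}

```bash
mkdir -p pics
cat > h.py <<'E'
import numpy as np, cv2
from rig import env
def cloud(name):
    m=env.camera_model(name); im,d=env.get_image(name)
    f=240/np.tan(np.radians(m["fovy"])/2)
    v,u=np.mgrid[0:480,0:640]
    P=np.stack([(u-m["cx"])/f*d,(v-m["cy"])/f*d,d,np.ones_like(d)],-1)@np.array(m["T"]).T
    return im,d,P[...,:3]
E
python3 - <<'E'
from h import *
for n in("top","side"):
    im,d,P=cloud(n); cv2.imwrite(f"pics/{n}0.png",im[...,::-1]); np.save(n+"P.npy",P); np.save(n+"I.npy",im)
    print(n,np.array(env.camera_model(n)["T"]).round(2).tolist(),(d>0).mean())
print(env.observe())
E
```

```text
top [[-0.03, -0.98, 0.19, 0.29], [-1.0, 0.03, 0.0, -0.08], [-0.01, -0.19, -0.98, 1.12], [0.0, 0.0, 0.0, 1.0]] 0.9962076822916667
side [[-0.87, -0.25, 0.42, 0.08], [-0.49, 0.42, -0.77, 0.67], [0.02, -0.87, -0.49, 0.62], [0.0, 0.0, 0.0, 1.0]] 0.9102115885416666
{'time_s': 0.1, 'q': array([-8.69930499e+01,  2.18361986e+01,  7.43790713e+01,  2.34906795e-03,
        8.38584802e+01, -1.23366470e+01]), 'qvel': array([-0.04514919, -0.0984827 , -0.00135186,  0.01174133, -0.1048169 ,
        0.09844996]), 'joint_efforts': array([ 2.70240547e-03, -4.49218369e+01, -2.31653184e+01, -2.31371387e-04,
        3.66665350e-03, -2.34479410e-05]), 'position': array([ 0.1455193 , -0.53010201,  0.21029015]), 'tool_rot': array([[ 9.64357527e-01,  2.64602646e-01, -2.68142800e-05],
       [ 2.64602460e-01, -9.64356719e-01,  1.28754803e-03],
       [ 3.14830084e-04, -1.24875176e-03, -9.99999171e-01]]), 'ft_force': array([-0.44464768,  0.51260943,  0.41411923]), 'wrist_torque': array([0.01302959, 0.00519657, 0.00573627]), 'gripper_force': 0.0, 'grip_width': 0.08548897572837715}
```

View pics/top0.png

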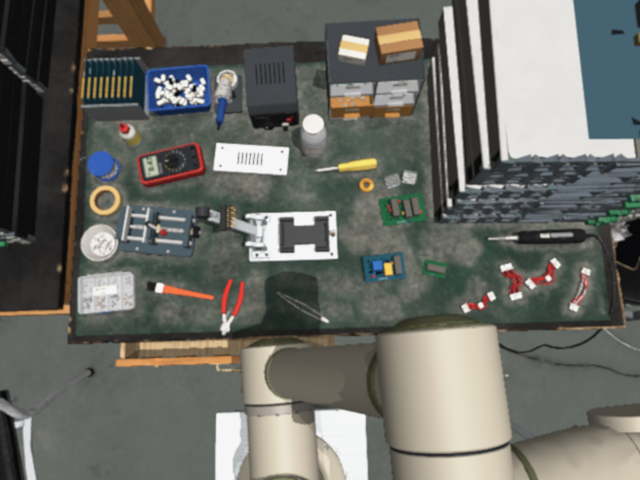

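View pics/side0.png

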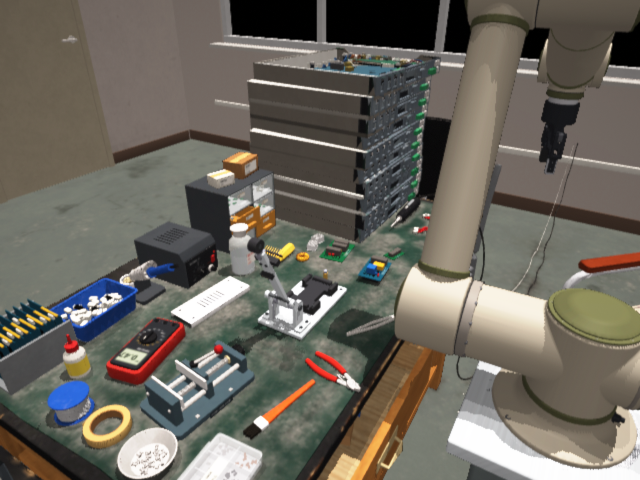

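The top view shows the blue board at about (383,267), and the jig's nest at (304,235) with its hinge to the left at (257,230). The grip is near (208,215). Next I'll measure these and zoom in.

Run:
```python
from h import *
P=np.load("topP.npy"); I=np.load("topI.npy")
hsv=cv2.cvtColor(I,cv2.COLOR_RGB2HSV)
def rect(mask,name):
    p=P[mask]; r=cv2.minAreaRect((p[:,:2]*1000).astype(np.float32)); print(name,len(p),np.round(r[0],1),np.round(r[1],1),round(r[2],1),"z",np.percentile(p[:,2],[5,50,95]).round(4))
def box(u0,u1,v0,v1):
    m=np.zeros((480,640),bool); m[v0:v1,u0:u1]=1; return m
z=P[...,2]
rect(box(355,412,245,290)&(z>.010),"board")
rect(box(355,412,245,290)&(z>.010)&(z<.022),"boardplate")
rect(box(230,345,205,265)&(z>.008)&(z<.016),"jigbase")
rect(box(275,335,210,260)&(z>.018)&(z<.045),"nest")
rect(box(190,245,200,245)&(z>.2),"grip")
for (u,v) in [(440,300),(360,320),(240,250),(435,268)]: print(u,v,P[v,u].round(3))
a=cv2.resize(I[190:295,180:440],None,fx=3,fy=3,interpolation=cv2.INTER_CUBIC)
cv2.imwrite("pics/crop0.png",a[...,::-1])
```

```text
board 1070 [ 403.1 -155.1] [ 95.7 259.1] 37.3 z [0.0148 0.0193 0.0358]
boardplate 697 [ 450.6 -217.7] [58.4 90.5] 4.7 z [0.0144 0.0178 0.021 ]
jigbase 1948 [526.6 -19.9] [209.8 133.9] 83.0 z [0.009  0.0122 0.0151]
nest 1439 [529.4 -47.8] [121.1  80.9] 90.0 z [0.0212 0.0255 0.0339]
grip 304 [429.3  14.2] [337.5  63.5] 44.4 z [0.2009 0.2371 0.2476]
440 300 [ 0.374 -0.339  0.001]
360 320 [ 0.336 -0.16  -0.002]
240 250 [0.501 0.105 0.002]
435 268 [ 0.445 -0.33   0.011]
```

View pics/crop0.png

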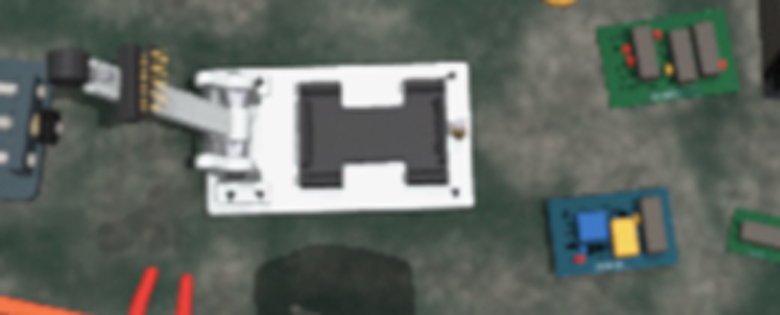

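The relay is at the board's -y end, and board and jig are roughly parallel (board yaw about +4.7°, jig about +1–2°), so no half turn is needed. I'll go above the board first.

Call:
servo_tool:
  steps:
    - {"tx": 2.5, "ty": 2.6, "yaw": 6.6}
    - {"tx": 2.5, "ty": 2.6, "yaw": 6.6}
    - {"tx": 2.5, "ty": 2.6, "yaw": 6.6}
    - {"tx": 2.5, "ty": 2.6, "yaw": 6.6}
    - {"tx": 2.5, "ty": 2.6, "yaw": 6.6}
    - {"tx": 2.5, "ty": 2.6, "yaw": 6.6}
    - {"tx": 2.5, "ty": 2.6, "yaw": 6.6}
    - {"tx": 2.5, "ty": 2.6, "yaw": 6.6}
    - {"tx": 2.5, "ty": 2.6, "yaw": 6.6}
    - {"tx": 2.5, "ty": 2.6, "yaw": 6.6}
    - {"tx": 2.5, "ty": 2.6, "yaw": 6.6}
    - {"tx": 2.5, "ty": 2.6, "yaw": 6.6}
    - {}

```text
invalid input at $.steps[0]: expected keys tx, ty, tz, yaw, claw
```

```bash
cat >> h.py <<'E'
def rect(p,name):
    r=cv2.minAreaRect((p[:,:2]*1000).astype(np.float32)); print(name,len(p),np.round(r[0],1),np.round(r[1],1),round(r[2],2),"z",np.percentile(p[:,2],[5,50,95]).round(4))
E
python3 - <<'E'
from h import *
o=env.observe(); print(o["position"],o["tool_rot"].round(3).tolist(),o["q"].round(1))
im,d,P=cloud("wrist"); cv2.imwrite("pics/w1.png",im[...,::-1]); np.save("w1.npy",P)
print(np.array(env.camera_model("wrist")["T"]).round(3).tolist())
z=P[...,2]
near=(abs(P[...,0]-.45)<.07)&(abs(P[...,1]+.217)<.07)&(d>0)
rect(P[near&(z>.012)&(z<.023)],"plate")
E
```

```text
[ 0.1455193  -0.53010201  0.21029015] [[0.964, 0.265, -0.0], [0.265, -0.964, 0.001], [0.0, -0.001, -1.0]] [-87.   21.8  74.4   0.   83.9 -12.3]
[[0.264, -0.924, -0.277, 0.217], [-0.964, -0.253, -0.075, -0.512], [-0.001, 0.287, -0.958, 0.373], [0.0, 0.0, 0.0, 1.0]]Traceback (most recent call last):
  File "<stdin>", line 7, in <module>
  File "h.py", line 10, in rect
    r=cv2.minAreaRect((p[:,:2]*1000).astype(np.float32)); print(name,len(p),np.round(r[0],1),np.round(r[1],1),round(r[2],2),"z",np.percentile(p[:,2],[5,50,95]).round(4))
                                                                                                                                ~~~~~~~~~~~~~^^^^^^^^^^^^^^^^^^
    return _quantile_unchecked(
        a, q, axis, out, overwrite_input, method, keepdims, weights)
    return _ureduce(a,
                    func=_quantile_ureduce_func,
    ...<5 lines>...
                    overwrite_input=overwrite_input,
                    method=method)
    r = func(a, **kwargs)
    result = _quantile(arr,
                       quantiles=q,
    ...<2 lines>...
                       out=out,
                       weights=wgt)
    slices_having_nans = np.isnan(arr[-1, ...])
                                  ~~~^^^^^^^^^
IndexError: index -1 is out of bounds for axis 0 with size 0
```

View pics/w1.png

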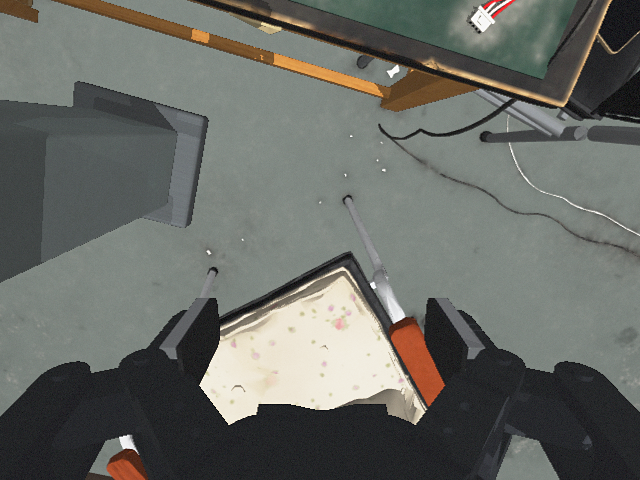

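The call was refused because every row needs all the keys. The wrist picture only shows the floor at the start pose. Repeating it with full rows.

Call:
servo_tool:
  steps:
    - {"tx": 2.5, "ty": 2.6, "tz": 0, "yaw": 6.6, "claw": 8.5}
    - {"tx": 2.5, "ty": 2.6, "tz": 0, "yaw": 6.6, "claw": 8.5}
    - {"tx": 2.5, "ty": 2.6, "tz": 0, "yaw": 6.6, "claw": 8.5}
    - {"tx": 2.5, "ty": 2.6, "tz": 0, "yaw": 6.6, "claw": 8.5}
    - {"tx": 2.5, "ty": 2.6, "tz": 0, "yaw": 6.6, "claw": 8.5}
    - {"tx": 2.5, "ty": 2.6, "tz": 0, "yaw": 6.6, "claw": 8.5}
    - {"tx": 2.5, "ty": 2.6, "tz": 0, "yaw": 6.6, "claw": 8.5}
    - {"tx": 2.5, "ty": 2.6, "tz": 0, "yaw": 6.6, "claw": 8.5}
    - {"tx": 2.5, "ty": 2.6, "tz": 0, "yaw": 6.6, "claw": 8.5}
    - {"tx": 2.5, "ty": 2.6, "tz": 0, "yaw": 6.6, "claw": 8.5}
    - {"tx": 2.5, "ty": 2.6, "tz": 0, "yaw": 6.6, "claw": 8.5}
    - {"tx": 2.5, "ty": 2.6, "tz": 0, "yaw": 6.6, "claw": 8.5}
    - {"tx": 0, "ty": 0, "tz": 0, "yaw": 0, "claw": 8.5}
    - {"tx": 0, "ty": 0, "tz": 0, "yaw": 0, "claw": 8.5}

```text
time_s: 1.55
position: [0.4456, -0.2179, 0.2106]
tool_rot: [[-0.08, 0.997, -0.001], [0.997, 0.08, 0.0], [0.0, -0.001, -1.0]]
ft_force: [0.1, 0.1, -0.3]
grip_width: 0.0852
gripper_force: 0.0
```

Run:
```python
from h import *
o=env.observe(); print(o["position"],o["tool_rot"].round(3).tolist(),o["q"].round(1))
im,d,P=cloud("wrist"); cv2.imwrite("pics/w2.png",im[...,::-1]); np.save("w2.npy",P)
z=P[...,2]
near=(abs(P[...,0]-.45)<.07)&(abs(P[...,1]+.217)<.07)&(d>0)
rect(P[near&(z>.012)&(z<.023)],"plate")
near=(abs(P[...,0]-.525)<.09)&(P[...,1]<.1)&(P[...,1]>-.14)&(d>0)
rect(P[near&(z>.008)&(z<.016)],"jig")
```

```text
[ 0.44561838 -0.21793097  0.21058339] [[-0.08, 0.997, -0.001], [0.997, 0.08, 0.0], [0.0, -0.001, -1.0]] [-39.8  16.4  82.6  -0.   81.  -44.3]
plate 3332 [ 451.2 -215.7] [58.1 90.4] 4.63 z [0.0163 0.0176 0.0194]
jig 6198 [529.9 -67. ] [110.3  92.5] 0.23 z [0.0104 0.0119 0.0135]
```

View pics/w2.png

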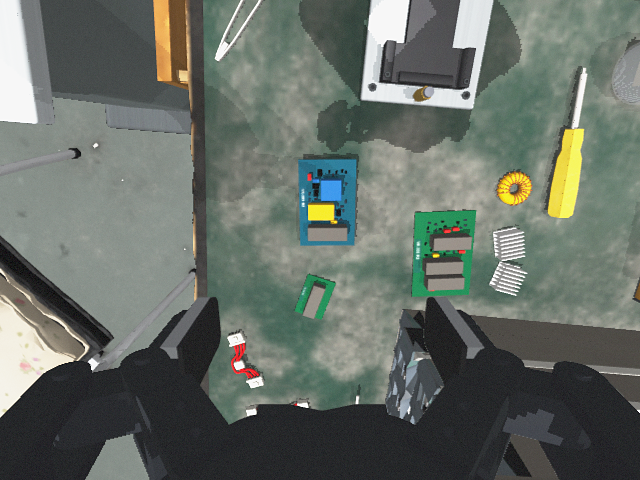

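The board is centred at (451.2, -215.7) mm with yaw 4.6°, already matched by the tool; the jig is at the top of the picture, around (420,50). I'll descend and grip about 9 mm above the plate's centre so the fingertips fit the nest's cut-outs.

Call:
servo_tool:
  steps:
    - {"tx": 0.56, "ty": 0.22, "tz": -2, "yaw": 0, "claw": 8.5}
    - {"tx": 0, "ty": 0, "tz": -3, "yaw": 0, "claw": 8.5}
    - {"tx": 0, "ty": 0, "tz": -3, "yaw": 0, "claw": 8.5}
    - {"tx": 0, "ty": 0, "tz": -3, "yaw": 0, "claw": 8.5}
    - {"tx": 0, "ty": 0, "tz": -2, "yaw": 0, "claw": 8.5}
    - {"tx": 0, "ty": 0, "tz": -2, "yaw": 0, "claw": 8.5}
    - {"tx": 0, "ty": 0, "tz": -2, "yaw": 0, "claw": 8.5}
    - {"tx": 0, "ty": 0, "tz": -1, "yaw": 0, "claw": 8.5}
    - {"tx": 0, "ty": 0, "tz": -0.56, "yaw": 0, "claw": 8.5}
    - {"tx": 0, "ty": 0, "tz": 0, "yaw": 0, "claw": 8.5}
    - {"tx": 0, "ty": 0, "tz": 0, "yaw": 0, "claw": 5.2}
    - {"tx": 0, "ty": 0, "tz": 0, "yaw": 0, "claw": 5.2}
    - {"tx": 0, "ty": 0, "tz": 0, "yaw": 0, "claw": 5.2}
    - {"tx": 0, "ty": 0, "tz": 0, "yaw": 0, "claw": 5.2}
    - {"tx": 0, "ty": 0, "tz": 0, "yaw": 0, "claw": 5.2}
    - {"tx": 0, "ty": 0, "tz": 0, "yaw": 0, "claw": 5.2}
    - {"tx": 0, "ty": 0, "tz": 0, "yaw": 0, "claw": 5.2}
    - {"tx": 0, "ty": 0, "tz": 0, "yaw": 0, "claw": 5.2}
  newtons: 30

```text
time_s: 3.4
position: [0.4511, -0.2162, 0.0252]
tool_rot: [[-0.079, 0.997, -0.0], [0.997, 0.079, 0.0], [0.0, -0.0, -1.0]]
ft_force: [-1.5, -0.2, 0.7]
grip_width: 0.0518
gripper_force: 0.0
```

The opening is 51.8 mm with no force, so the board isn't held. Taking a look.

Run:
```python
from h import *
im,d,P=cloud("wrist"); cv2.imwrite("pics/w3.png",im[...,::-1])
z=P[...,2]
near=(abs(P[...,0]-.45)<.07)&(abs(P[...,1]+.217)<.09)&(d>0)
hsv=cv2.cvtColor(im,cv2.COLOR_RGB2HSV)
b=near&(hsv[...,0]>95)&(hsv[...,0]<110)&(hsv[...,1]>120)
rect(P[b&(z<.03)],"blue")
```

```text
blue 9529 [ 451.4 -215.6] [57.9 90.5] 4.64 z [0.0166 0.0176 0.019 ]
```

View pics/w3.png

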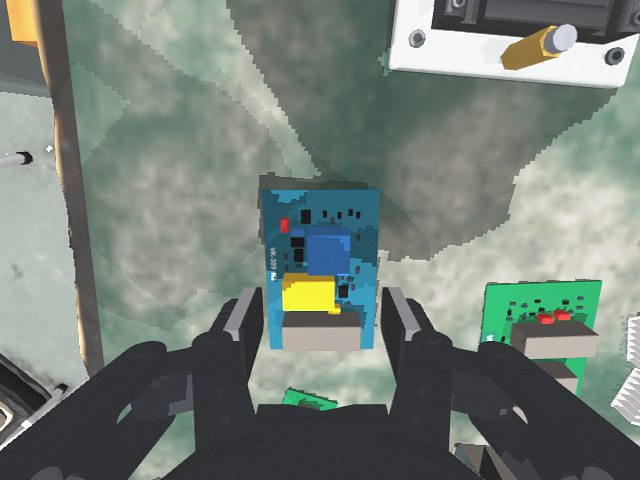

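The board lies unmoved, and the fingertips (around (240,290) and (400,290)) seem to be above the plate. I'll measure their height from the depth.

Run:
```python
from h import *
print(env.tcp_to_tips)
im,d,P=cloud("wrist")
for v in (280,290,295,300,310,320,335):
    print(v,[P[v,u].round(4).tolist() for u in (225,240,255,390,400,420)])
z=P[...,2]; y=P[...,1]
m=(z>.0)&(z<.06)
for n,s in(("L",np.s_[270:360,190:264]),("R",np.s_[270:360,380:450])):
    p=P[s].reshape(-1,3); k=(abs(p[:,1]+.216)<.03)&(p[:,2]>.004); print(n,k.sum(),p[k].min(0).round(4),p[k].max(0).round(4))
```

```text
0.019
280 [[0.397, -0.2297, 0.0018], [0.4058, -0.2287, 0.0025], [0.4143, -0.2284, 0.0016], [0.4919, -0.2222, 0.0017], [0.4976, -0.2218, 0.0017], [0.5092, -0.221, 0.0014]]
290 [[0.3969, -0.2363, 0.0012], [0.4058, -0.2352, 0.0022], [0.4238, -0.2078, 0.057], [0.4792, -0.2039, 0.0559], [0.4833, -0.2035, 0.0561], [0.5101, -0.2272, 0.0017]]
295 [[0.3969, -0.2396, 0.0012], [0.4185, -0.2087, 0.0605], [0.4249, -0.207, 0.0629], [0.4781, -0.2036, 0.0614], [0.4823, -0.2036, 0.0608], [0.5104, -0.23, 0.0023]]
300 [[0.3969, -0.2428, 0.0011], [0.4194, -0.2089, 0.0645], [0.4251, -0.2089, 0.0636], [0.4775, -0.2041, 0.0649], [0.4814, -0.2037, 0.0649], [0.5111, -0.2335, 0.0017]]
310 [[0.414, -0.2128, 0.0661], [0.4213, -0.2084, 0.073], [0.4253, -0.2128, 0.0643], [0.477, -0.2062, 0.069], [0.4796, -0.2037, 0.0733], [0.4896, -0.2071, 0.0656]]
320 [[0.416, -0.2125, 0.0739], [0.4227, -0.2087, 0.0796], [0.4258, -0.2158, 0.0668], [0.4775, -0.2102, 0.0694], [0.4781, -0.2039, 0.0802], [0.4875, -0.2071, 0.0734]]
335 [[0.4208, -0.2071, 0.0917], [0.4244, -0.2099, 0.0869], [0.4261, -0.2219, 0.0677], [0.4777, -0.2151, 0.0719], [0.4772, -0.2063, 0.086], [0.4819, -0.2025, 0.0913]]
L 3595 [ 0.4088 -0.2301  0.0482] [ 0.4271 -0.2051  0.1048]
R 3530 [ 0.4746 -0.2261  0.0483] [ 0.4909 -0.1995  0.1045]
```

The wrist depth puts the tips near z = 0.05, which disagrees with the stated TCP. I'll cross-check with the side camera.

Run:
```python
from h import *
im,d,P=cloud("side")
m=(abs(P[...,0]-.451)<.07)&(abs(P[...,1]+.216)<.06)&(P[...,2]>.005)&(P[...,2]<.3)
vs,us=np.where(m); print(us.min(),us.max(),vs.min(),vs.max())
p=P[m]; 
for lo in np.arange(.005,.2,.01):
    q=p[(p[:,2]>=lo)&(p[:,2]<lo+.01)]
    if len(q): print(round(lo,3),len(q),q.min(0).round(3)[:2],q.max(0).round(3)[:2])
u,v=int(us.mean()),int(np.percentile(vs,70))
a=cv2.resize(im[v-75:v+75,u-100:u+100],None,fx=4,fy=4,interpolation=cv2.INTER_CUBIC)
cv2.imwrite("pics/s3.png",a[...,::-1])
```

```text
343 400 161 290
0.005 74 [ 0.382 -0.274] [ 0.52  -0.159]
0.015 308 [ 0.417 -0.261] [ 0.481 -0.165]
0.025 168 [ 0.429 -0.251] [ 0.471 -0.183]
0.035 37 [ 0.437 -0.249] [ 0.466 -0.185]
0.045 12 [ 0.417 -0.225] [ 0.482 -0.203]
0.055 49 [ 0.411 -0.224] [ 0.49  -0.202]
0.065 52 [ 0.41  -0.224] [ 0.49  -0.201]
0.075 54 [ 0.41  -0.227] [ 0.489 -0.202]
0.085 50 [ 0.404 -0.225] [ 0.498 -0.201]
0.095 120 [ 0.393 -0.233] [ 0.507 -0.197]
0.105 106 [ 0.39  -0.233] [ 0.509 -0.197]
0.115 136 [ 0.391 -0.236] [ 0.512 -0.194]
0.125 124 [ 0.395 -0.234] [ 0.512 -0.196]
0.135 138 [ 0.399 -0.218] [ 0.516 -0.194]
0.145 204 [ 0.405 -0.224] [ 0.517 -0.193]
0.155 140 [ 0.405 -0.226] [ 0.505 -0.195]
0.165 34 [ 0.412 -0.227] [ 0.486 -0.182]
0.175 109 [ 0.411 -0.218] [ 0.483 -0.176]
0.185 127 [ 0.412 -0.215] [ 0.477 -0.176]
0.195 120 [ 0.413 -0.209] [ 0.478 -0.177]
```

View pics/s3.png

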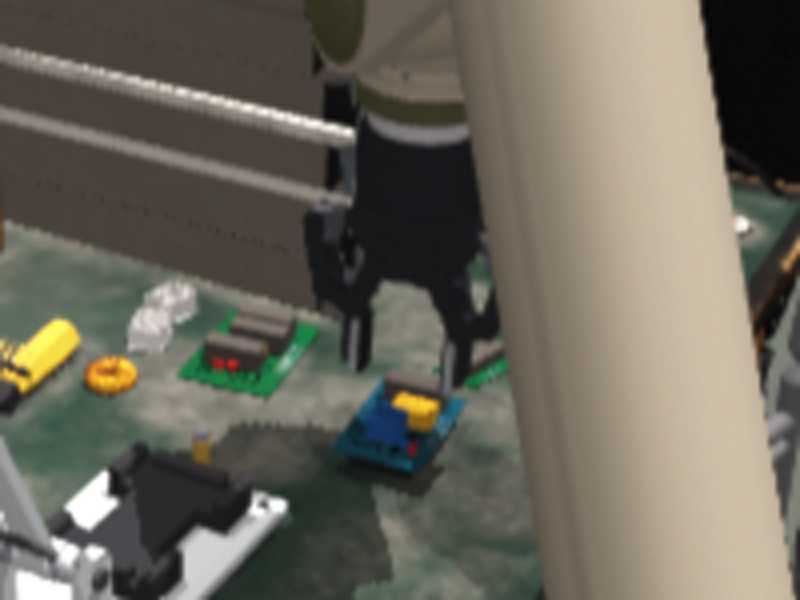

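Both cameras agree that the fingertips are at z ≈ 0.049, about 4 cm higher than the reported TCP implies (x and y agree). I'll check the offset against the earlier cloud taken with the fingers open.

Run:
```python
from h import *
def tips(P,tag,z0):
    for n,s in(("L",np.s_[260:420,120:300]),("R",np.s_[260:420,340:500])):
        p=P[s].reshape(-1,3); k=(p[:,2]>z0); p=p[k]; print(tag,n,k.sum(),np.percentile(p[:,2],[.1,.5,1,2,5]).round(4))
tips(np.load("w2.npy"),"w2 z=.2106 open",.15)
o=env.observe(); print(o["position"],o["q"].round(3),o["joint_efforts"].round(1))
im,d,P=cloud("wrist"); tips(P,"now",.040)
```

```text
w2 z=.2106 open L 9682 [0.2444 0.2457 0.2471 0.2488 0.2531]
w2 z=.2106 open R 8123 [0.2442 0.2455 0.2464 0.2481 0.252 ]
[ 0.45113729 -0.21617705  0.02521235] [-39.187  29.843  96.997  -0.     53.162 -43.731] [  0.  -44.1 -15.   -0.    0.   -0. ]
now L 12987 [0.0501 0.0524 0.0545 0.0575 0.0644]
now R 11375 [0.05   0.0524 0.0539 0.0569 0.0631]
```

The offset is constant: true heights are about 40 mm above the reported z, with a swing of about 9 mm between open and 52 mm. I'll open, descend to z_reported ≈ -0.019 (tips about 7 mm above the desk) and grip.

Call:
servo_tool:
  steps:
    - {"tx": 0, "ty": 0, "tz": 0, "yaw": 0, "claw": 8.5}
    - {"tx": 0, "ty": 0, "tz": 0, "yaw": 0, "claw": 8.5}
    - {"tx": 0, "ty": 0, "tz": 0, "yaw": 0, "claw": 8.5}
    - {"tx": 0, "ty": 0, "tz": 0, "yaw": 0, "claw": 8.5}
    - {"tx": 0, "ty": 0, "tz": 0, "yaw": 0, "claw": 8.5}
    - {"tx": 0, "ty": 0, "tz": -1, "yaw": 0, "claw": 8.5}
    - {"tx": 0, "ty": 0, "tz": -1, "yaw": 0, "claw": 8.5}
    - {"tx": 0, "ty": 0, "tz": -1, "yaw": 0, "claw": 8.5}
    - {"tx": 0, "ty": 0, "tz": -1, "yaw": 0, "claw": 8.5}
    - {"tx": 0, "ty": 0, "tz": -0.4, "yaw": 0, "claw": 8.5}
    - {"tx": 0, "ty": 0, "tz": 0, "yaw": 0, "claw": 8.5}
    - {"tx": 0, "ty": 0, "tz": 0, "yaw": 0, "claw": 5.2}
    - {"tx": 0, "ty": 0, "tz": 0, "yaw": 0, "claw": 5.2}
    - {"tx": 0, "ty": 0, "tz": 0, "yaw": 0, "claw": 5.2}
    - {"tx": 0, "ty": 0, "tz": 0, "yaw": 0, "claw": 5.2}
    - {"tx": 0, "ty": 0, "tz": 0, "yaw": 0, "claw": 5.2}
    - {"tx": 0, "ty": 0, "tz": 0, "yaw": 0, "claw": 5.2}
    - {"tx": 0, "ty": 0, "tz": 0, "yaw": 0, "claw": 5.2}
    - {"tx": 0, "ty": 0, "tz": 0, "yaw": 0, "claw": 5.2}
  newtons: 30

```text
time_s: 5.5
position: [0.4514, -0.2163, -0.0182]
tool_rot: [[-0.079, 0.997, 0.001], [0.997, 0.079, -0.001], [-0.001, 0.001, -1.0]]
ft_force: [-0.5, 0.5, 6.0]
grip_width: 0.0567
gripper_force: 31.7
```

Gripped (31.7 N at 58 mm). I'll lift and move to a viewpoint beside the jig.

Call:
servo_tool:
  steps:
    - {"tx": 0, "ty": 0, "tz": 1, "yaw": 0, "claw": 5.2}
    - {"tx": 0, "ty": 0, "tz": 2, "yaw": 0, "claw": 5.2}
    - {"tx": 0, "ty": 0, "tz": 3, "yaw": 0, "claw": 5.2}
    - {"tx": 0, "ty": 0, "tz": 3, "yaw": 0, "claw": 5.2}
    - {"tx": 0, "ty": 0, "tz": 3, "yaw": 0, "claw": 5.2}
    - {"tx": 1, "ty": 1, "tz": 3, "yaw": 0, "claw": 5.2}
    - {"tx": 1, "ty": 1, "tz": 3, "yaw": 0, "claw": 5.2}
    - {"tx": 1, "ty": 1, "tz": 3, "yaw": -1, "claw": 5.2}
    - {"tx": 1, "ty": 1, "tz": 2, "yaw": -1, "claw": 5.2}
    - {"tx": 1, "ty": 1, "tz": 1, "yaw": -1, "claw": 5.2}
    - {"tx": 1, "ty": 1, "tz": 0, "yaw": 0, "claw": 5.2}
    - {"tx": 1, "ty": 1, "tz": 0, "yaw": 0, "claw": 5.2}
    - {"tx": 0.8, "ty": 0.6, "tz": 0, "yaw": 0, "claw": 5.2}
    - {"tx": 0, "ty": 0, "tz": 0, "yaw": 0, "claw": 5.2}
    - {"tx": 0, "ty": 0, "tz": 0, "yaw": 0, "claw": 5.2}

```text
time_s: 7.0
position: [0.529, -0.1402, 0.2206]
tool_rot: [[-0.027, 1.0, -0.001], [1.0, 0.027, 0.0], [0.0, -0.001, -1.0]]
ft_force: [-0.7, -0.1, -0.8]
grip_width: 0.0564
gripper_force: 32.5
```

Run:
```python
from h import *
o=env.observe(); print(o["position"],o["tool_rot"].round(3).tolist(),o["grip_width"],o["gripper_force"])
im,d,P=cloud("wrist"); cv2.imwrite("pics/w4.png",im[...,::-1]); np.save("w4.npy",P); np.save("w4i.npy",im)
z=P[...,2]; x,y=P[...,0],P[...,1]
near=(abs(x-.53)<.075)&(y<.1)&(y>-.14)&(d>0)
rect(P[near&(z>.008)&(z<.016)&(y<-.0)],"jigbase")
rect(P[near&(z>.018)&(z<.036)&(y<.02)&(y>-.105)&(im.max(-1)<130)],"nest")
rect(P[near&(z>.028)&(z<.036)&(y<.02)&(y>-.105)],"walls")
b=P[(z>o["position"][2]-.0)&(z<o["position"][2]+.045)&(abs(y-o["position"][1])<.06)&(abs(x-o["position"][0])<.045)&(d>.11)]; print(len(b))
```

```text
[ 0.5289734  -0.14017674  0.22059661] [[-0.027, 1.0, -0.001], [1.0, 0.027, 0.0], [0.0, -0.001, -1.0]] 0.05642559116843871 32.49339044094086
jigbase 6082 [530.  -56.5] [110.4 112.8] 0.06 z [0.0106 0.0119 0.0134]
nest 8373 [530.1 -44.2] [ 78.9 118.5] 0.2 z [0.0228 0.0244 0.0326]
walls 2543 [530.  -44.1] [ 79.1 118.3] 0.09 z [0.0292 0.0316 0.0334]
20658
```

View pics/w4.png

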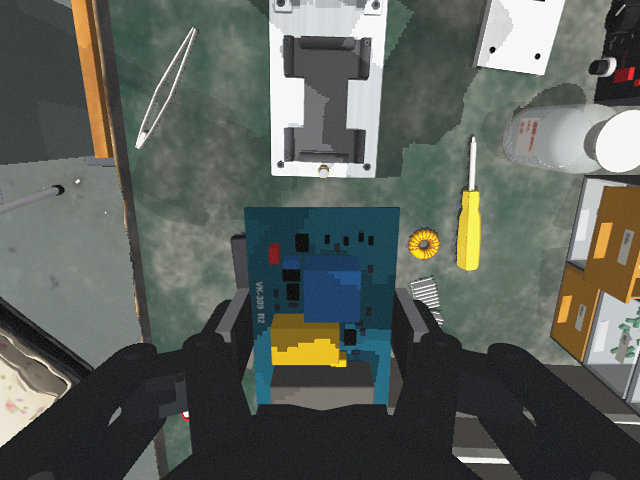

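Two viewed pictures remain. The board is held level around (322,300), and the nest is visible at (325,100). I'll measure the pocket from profiles and the held board's exact pose.

Run:
```python
from h import *
P=np.load("w4.npy"); im=np.load("w4i.npy")
z=P[...,2]; x,y=P[...,0],P[...,1]
s=(abs(x-.53)<.012)
for lo in np.arange(-.115,.03,.003):
    k=s&(y>=lo)&(y<lo+.003)&(z<.06); print(int(round(lo*1000)),k.sum(),(np.median(z[k])*1000).round(1) if k.any() else '',end=' | ')
print()
for yy in(-.08,-.005):
  for lo in np.arange(.486,.576,.003):
    k=(abs(y-yy)<.006)&(x>=lo)&(x<lo+.003)&(z<.06); print(int(round(lo*1000)),(np.median(z[k])*1000).round(1) if k.any() else '',end=' | ')
  print()
# cut-away extents: floor width change; wall pixels near x=.565
k=(abs(x-.566)<.003)&(z>.027)&(z<.036)&(abs(y+.04)<.07); v=np.sort(y[k]); g=np.diff(v); i=g.argmax(); print("cut",v[0],v[i],v[i+1],v[-1])
k=(abs(x-.494)<.003)&(z>.027)&(z<.036)&(abs(y+.04)<.07); v=np.sort(y[k]); g=np.diff(v); i=g.argmax(); print("cut",v[0],v[i],v[i+1],v[-1])
hsv=cv2.cvtColor(im,cv2.COLOR_RGB2HSV)
b=(hsv[...,0]>94)&(hsv[...,0]<106)&(hsv[...,1]>150)&(z>.2)&(z<.30)
hist,e=np.histogram(z[b],30); j=hist.argmax(); print(e[j],np.percentile(z[b],[1,10,50,90,99]))
zz=e[j]; c=b&(abs(z-zz)<.006); rect(P[c],"held")
q=P[c]; A=np.c_[q[:,0]-.529,q[:,1]+.14,np.ones(len(q))]; print("tilt",np.linalg.lstsq(A,q[:,2],rcond=None)[0])
# yaw from +y end edge
```

```text
-115 24 2.5 | -112 41 12.1 | -109 56 12.7 | -106 77 21.8 | -103 84 13.1 | -100 63 12.6 | -97 56 31.7 | -94 75 31.9 | -91 82 31.1 | -88 74 24.4 | -85 75 23.9 | -82 75 24.0 | -79 77 23.9 | -76 79 23.9 | -73 80 24.0 | -70 75 24.1 | -67 76 24.0 | -64 78 23.9 | -61 80 23.9 | -58 77 23.9 | -55 72 24.0 | -52 87 23.9 | -49 85 24.1 | -46 78 23.9 | -43 83 23.8 | -40 86 24.0 | -37 80 23.8 | -34 83 24.0 | -31 92 23.9 | -28 83 24.0 | -25 94 24.1 | -22 84 23.9 | -19 93 23.9 | -16 85 23.9 | -13 91 24.0 | -10 86 24.1 | -7 87 23.9 | -4 92 23.9 | -1 95 24.0 | 2 90 23.9 | 5 144 29.2 | 8 107 31.9 | 11 97 31.9 | 14 19 31.3 | 17 22 12.3 | 20 93 12.0 | 23 88 12.1 | 26 89 11.9 | 29 90 11.9 | 
486 12.0 | 489 31.7 | 492 31.9 | 495 31.7 | 498 24.9 | 501 23.8 | 504 23.9 | 507 24.3 | 510 23.8 | 513 23.9 | 516 24.3 | 519 24.1 | 522 23.8 | 525 23.6 | 528 24.0 | 531 23.9 | 534 23.9 | 537 23.9 | 540 23.8 | 543 24.1 | 546 24.0 | 549 24.2 | 552 24.1 | 555 23.8 | 558 24.5 | 561 30.7 | 564 32.0 | 567 32.0 | 570 11.8 | 573 12.0 | 
486 11.9 | 489 31.5 | 492 31.9 | 495 31.6 | 498 27.9 | 501 24.2 | 504 23.9 | 507 23.9 | 510 24.0 | 513 23.8 | 516 24.2 | 519 24.0 | 522 23.9 | 525 23.8 | 528 23.9 | 531 23.8 | 534 23.9 | 537 24.2 | 540 23.9 | 543 24.2 | 546 23.9 | 549 23.8 | 552 24.1 | 555 23.9 | 558 24.2 | 561 31.0 | 564 32.3 | 567 32.0 | 570 11.8 | 573 11.9 | 
cut -0.09599249563254425 -0.0646395515591152 -0.017304749130965996 0.014557002760192422
cut -0.09590008505843992 -0.06474773190152765 -0.01750593912230891 0.01487707680792942
0.25574167559872113 [0.25498135 0.25563137 0.2564096  0.25762741 0.27287129]
held 11213 [ 529.8 -138.9] [57.9 89.5] 1.63 z [0.2554 0.2563 0.2573]
tilt [-0.00053709  0.00100679  0.25635417]
```

The nest centre is (530.0, -41.0) mm with yaw ≈ 0.1°, and the held board is at (529.8, -139.2) with yaw 1.6°. I'll move +98 mm in y, turn -1.5°, and hover just above the walls.

Call:
servo_tool:
  steps:
    - {"tx": 0.02, "ty": 1, "tz": 0, "yaw": -0.5, "claw": 5.2}
    - {"tx": 0, "ty": 1.5, "tz": 0, "yaw": -0.5, "claw": 5.2}
    - {"tx": 0, "ty": 2, "tz": 0, "yaw": -0.5, "claw": 5.2}
    - {"tx": 0, "ty": 2, "tz": 0, "yaw": 0, "claw": 5.2}
    - {"tx": 0, "ty": 1.5, "tz": -1, "yaw": 0, "claw": 5.2}
    - {"tx": 0, "ty": 1, "tz": -2, "yaw": 0, "claw": 5.2}
    - {"tx": 0, "ty": 0.8, "tz": -3, "yaw": 0, "claw": 5.2}
    - {"tx": 0, "ty": 0, "tz": -3, "yaw": 0, "claw": 5.2}
    - {"tx": 0, "ty": 0, "tz": -3, "yaw": 0, "claw": 5.2}
    - {"tx": 0, "ty": 0, "tz": -3, "yaw": 0, "claw": 5.2}
    - {"tx": 0, "ty": 0, "tz": -3, "yaw": 0, "claw": 5.2}
    - {"tx": 0, "ty": 0, "tz": -2, "yaw": 0, "claw": 5.2}
    - {"tx": 0, "ty": 0, "tz": -1, "yaw": 0, "claw": 5.2}
    - {"tx": 0, "ty": 0, "tz": 0, "yaw": 0, "claw": 5.2}
    - {"tx": 0, "ty": 0, "tz": 0, "yaw": 0, "claw": 5.2}

```text
time_s: 8.55
position: [0.5297, -0.0422, 0.0118]
tool_rot: [[-0.001, 1.0, 0.001], [1.0, 0.001, -0.0], [-0.0, 0.001, -1.0]]
ft_force: [0.0, -0.1, -0.2]
grip_width: 0.0571
gripper_force: 32.5
```

```bash
cat >> h.py <<'E'
def board():
    o=env.observe(); print(o["position"].round(4),o["ft_force"].round(1),o["grip_width"].round(4))
    im,d,P=cloud("wrist"); z=P[...,2]; x,y=P[...,0],P[...,1]
    hsv=cv2.cvtColor(im,cv2.COLOR_RGB2HSV); p=o["position"]
    b=(hsv[...,0]>94)&(hsv[...,0]<106)&(hsv[...,1]>150)&(abs(x-.53)<.045)&(abs(y+.041)<.07)
    zz=np.median(z[b]); c=b&(abs(z-zz)<.004); rect(P[c],"board")
    q=P[c]; print("tilt",np.linalg.lstsq(np.c_[q[:,0]-.53,q[:,1]+.041,np.ones(len(q))],q[:,2],rcond=None)[0].round(4),"yend",np.percentile(q[:,1],[.2,99.8]).round(4),"xend",np.percentile(q[:,0],[.2,99.8]).round(4))
    return im,d,P
E
python3 - <<'E'
from h import *
im,d,P=board()
z=P[...,2]; x,y=P[...,0],P[...,1]
k=(z>.028)&(z<.0345)&(abs(x-.53)<.06)&(y>-.03)&(y<.03)&(im.max(-1)<130); rect(P[k],"+y walls")
E
```

```text
Traceback (most recent call last):
  File "h.py", line 12, in board
    o=env.observe(); print(o["position"].round(4),o["ft_force"].round(1),o["grip_width"].round(4))
                                                                         ^^^^^^^^^^^^^^^^^^^^^
AttributeError: 'float' object has no attribute 'round'
```

```bash
sed -i 's/o\["grip_width"\].round(4)/o["grip_width"]/' h.py
python3 - <<'E'
from h import *
im,d,P=board()
z=P[...,2]; x,y=P[...,0],P[...,1]
k=(z>.029)&(z<.0345)&(abs(x-.53)<.06)&(y>-.03)&(y<.03)&(im.max(-1)<130); rect(P[k],"+y walls")
k=(z>.029)&(z<.0345)&(abs(x-.53)<.06)&(y<-.07)&(y>-.1)&(im.max(-1)<130); print(k.sum())
E
```

```text
[ 0.5297 -0.0422  0.0118] [ 0.  -0.1 -0.2] 0.057085123078229556
board 11808 [530.3 -41.2] [58.2 90. ] 0.11 z [0.0466 0.0476 0.0486]
tilt [ 0.0022 -0.      0.0476] yend [-0.0844  0.0036] xend [0.5018 0.5592]
+y walls 5246 [530.3  -1.2] [32.4 79. ] 89.98 z [0.0297 0.0317 0.0331]
839
```

The board is centred over the nest within about 0.3 mm and square, with 19.6 mm left to go. Descending slowly.

Call:
servo_tool:
  steps:
    - {"tx": 0, "ty": 0, "tz": -0.5, "yaw": 0, "claw": 5.2}
    - {"tx": 0, "ty": 0, "tz": -0.4, "yaw": 0, "claw": 5.2}
    - {"tx": 0, "ty": 0, "tz": -0.3, "yaw": 0, "claw": 5.2}
    - {"tx": 0, "ty": 0, "tz": -0.2, "yaw": 0, "claw": 5.2}
    - {"tx": 0, "ty": 0, "tz": -0.2, "yaw": 0, "claw": 5.2}
    - {"tx": 0, "ty": 0, "tz": -0.1, "yaw": 0, "claw": 5.2}
    - {"tx": 0, "ty": 0, "tz": -0.1, "yaw": 0, "claw": 5.2}
    - {"tx": 0, "ty": 0, "tz": -0.1, "yaw": 0, "claw": 5.2}
    - {"tx": 0, "ty": 0, "tz": -0.05, "yaw": 0, "claw": 5.2}
    - {"tx": 0, "ty": 0, "tz": 0, "yaw": 0, "claw": 5.2}
    - {"tx": 0, "ty": 0, "tz": 0, "yaw": 0, "claw": 5.2}

```text
time_s: 9.7
position: [0.5294, -0.0422, -0.0081]
tool_rot: [[-0.001, 1.0, 0.0], [1.0, 0.001, -0.0], [-0.0, 0.0, -1.0]]
ft_force: [-0.5, -0.4, 1.7]
grip_width: 0.0569
gripper_force: 32.7
```

```bash
python3 -c "
from h import *
board()"
```

```text
[ 0.5294 -0.0422 -0.0081] [-0.5 -0.4  1.7] 0.05693167032098931
board 11743 [530.1 -41.2] [58.2 90.1] 0.1 z [0.0267 0.0276 0.0286]
tilt [ 0.0009 -0.0001  0.0276] yend [-0.0843  0.0036] xend [0.5015 0.5589]
```

Seated (top at 0.0276, flat). Releasing slowly and rising.

Call:
servo_tool:
  steps:
    - {"tx": 0, "ty": 0, "tz": 0, "yaw": 0, "claw": 6.2}
    - {"tx": 0, "ty": 0, "tz": 0, "yaw": 0, "claw": 6.8}
    - {"tx": 0, "ty": 0, "tz": 0, "yaw": 0, "claw": 7.5}
    - {"tx": 0, "ty": 0, "tz": 0, "yaw": 0, "claw": 8.0}
    - {"tx": 0, "ty": 0, "tz": 0, "yaw": 0, "claw": 8.0}
    - {"tx": 0, "ty": 0, "tz": 0, "yaw": 0, "claw": 8.0}
    - {"tx": 0, "ty": 0, "tz": 0.5, "yaw": 0, "claw": 8.0}
    - {"tx": 0, "ty": 0, "tz": 1, "yaw": 0, "claw": 8.0}
    - {"tx": 0, "ty": 0, "tz": 2, "yaw": 0, "claw": 8.0}
    - {"tx": 0, "ty": 0, "tz": 3, "yaw": 0, "claw": 8.0}
    - {"tx": 0, "ty": 0, "tz": 4, "yaw": 0, "claw": 8.0}
    - {"tx": 0, "ty": 0, "tz": 4, "yaw": 0, "claw": 8.0}
    - {"tx": 0, "ty": 0, "tz": 4, "yaw": 0, "claw": 8.0}
    - {"tx": 0, "ty": 0, "tz": 3, "yaw": 0, "claw": 8.0}
    - {"tx": 0, "ty": 0, "tz": 3, "yaw": 0, "claw": 8.0}
    - {"tx": 0, "ty": 0, "tz": 0, "yaw": 0, "claw": 8.0}
    - {"tx": 0, "ty": 0, "tz": 0, "yaw": 0, "claw": 8.0}

```text
time_s: 11.45
position: [0.5291, -0.0421, 0.2374]
tool_rot: [[-0.001, 1.0, 0.001], [1.0, 0.001, -0.0], [-0.0, 0.001, -1.0]]
ft_force: [0.1, -0.2, -1.1]
grip_width: 0.0798
gripper_force: 0.0
```

Run:
```python
from h import *
im,d,P=board(); cv2.imwrite("pics/w5.png",im[...,::-1])
for n in("wrist","top","side"):
    if n!="wrist": im,d,P=cloud(n)
    z=P[...,2]; x,y=P[...,0],P[...,1]
    k=(z>.19)&(z<.27)&(abs(x-.53)<.05)&(y>.08)&(y<.2)
    if k.sum()>20:
        p=P[k]; print(n,len(p)); 
        for lo in np.arange(.19,.27,.01):
            q=p[(p[:,2]>=lo)&(p[:,2]<lo+.01)]
            if len(q): print(round(lo,2),len(q),np.percentile(q,2,axis=0)[:2].round(4),np.percentile(q,98,axis=0)[:2].round(4))
```

```text
[ 0.5291 -0.0421  0.2374] [ 0.1 -0.2 -1.1] 0.07982982980937593
board 2362 [530.2 -41.4] [57.8 89.8] 0.4 z [0.0263 0.0276 0.029 ]
tilt [0.0002 0.0007 0.0276] yend [-0.0862  0.0035] xend [0.5016 0.5587]
wrist 1297
0.19 1075 [0.5083 0.0858] [0.5517 0.0936]
0.2 222 [0.5121 0.082 ] [0.5481 0.0926]
top 187
0.21 5 [0.5203 0.1236] [0.5366 0.1276]
0.22 12 [0.5197 0.1252] [0.5209 0.1435]
0.23 46 [0.5195 0.1219] [0.537  0.1452]
0.24 124 [0.5199 0.1237] [0.5379 0.1455]
side 528
0.19 191 [0.5031 0.0883] [0.5474 0.1254]
0.2 71 [0.5101 0.0834] [0.5431 0.1344]
0.21 38 [0.518  0.1163] [0.5315 0.1362]
0.22 44 [0.5184 0.1282] [0.5339 0.15  ]
0.23 100 [0.5184 0.1262] [0.5363 0.1517]
0.24 84 [0.5186 0.1304] [0.5365 0.1489]
```

View pics/w5.png

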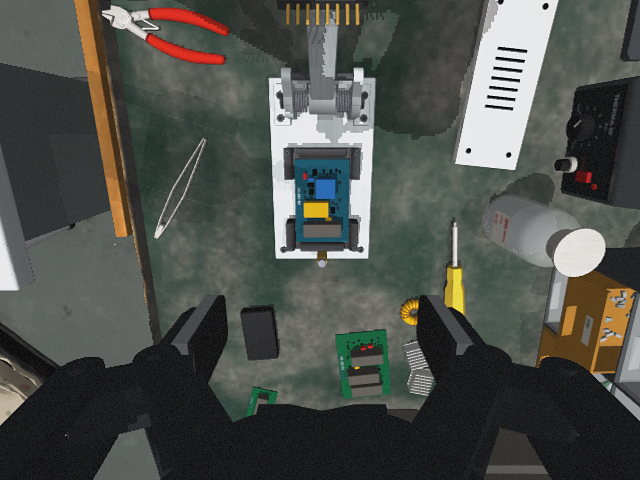

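The board is seated and free (centre about (322,200), relay toward the pillar). The hinge geometry puts the round grip at about (530, 137, 232) mm, which agrees with the top and side clouds. I'll move above it.

Call:
servo_tool:
  steps:
    - {"tx": 0, "ty": 1, "tz": 1.5, "yaw": 0, "claw": 6.0}
    - {"tx": 0, "ty": 2, "tz": 1.5, "yaw": 0, "claw": 6.0}
    - {"tx": 0, "ty": 3, "tz": 0, "yaw": 0, "claw": 6.0}
    - {"tx": 0, "ty": 3, "tz": 0, "yaw": 0, "claw": 6.0}
    - {"tx": 0, "ty": 3, "tz": 0, "yaw": 0, "claw": 6.0}
    - {"tx": 0, "ty": 3, "tz": 0, "yaw": 0, "claw": 6.0}
    - {"tx": 0, "ty": 2, "tz": 0, "yaw": 0, "claw": 6.0}
    - {"tx": 0, "ty": 0.86, "tz": 0, "yaw": 0, "claw": 6.0}
    - {"tx": 0, "ty": 0, "tz": 0, "yaw": 0, "claw": 6.0}
    - {"tx": 0, "ty": 0, "tz": 0, "yaw": 0, "claw": 6.0}

```text
time_s: 12.6
position: [0.5294, 0.1357, 0.2663]
tool_rot: [[-0.0, 1.0, -0.001], [1.0, 0.0, -0.0], [-0.0, -0.001, -1.0]]
ft_force: [-0.5, -0.4, 0.2]
grip_width: 0.0602
gripper_force: 0.0
```

Run:
```python
from h import *
print(env.observe()["position"])
im,d,P=cloud("wrist"); z=P[...,2]; x,y=P[...,0],P[...,1]
k=(z>.215)&(z<.255)&(abs(x-.53)<.018)&(y>.11)&(y<.17)
p=P[k];print(len(p))
for lo in np.arange(.215,.255,.005):
    q=p[(p[:,2]>=lo)&(p[:,2]<lo+.005)]
    if len(q)>5: print(round(lo,3),len(q),np.percentile(q,3,axis=0)[:2].round(4),np.percentile(q,97,axis=0)[:2].round(4))
```

```text
[0.52935758 0.13569941 0.266344  ]
1384
0.225 7 [0.5227 0.149 ] [0.5376 0.1491]
0.23 69 [0.5221 0.149 ] [0.5379 0.1498]
0.235 209 [0.5216 0.1258] [0.5384 0.1495]
0.24 752 [0.5214 0.127 ] [0.5387 0.1472]
0.245 347 [0.5219 0.1324] [0.5382 0.1415]
```

The grip is centred at (530.0, 136.9) mm with its top at 0.245, as expected. Descending and pinching.

Call:
servo_tool:
  steps:
    - {"tx": 0, "ty": 0.05, "tz": -2, "yaw": 0, "claw": 6.0}
    - {"tx": 0, "ty": 0, "tz": -2, "yaw": 0, "claw": 6.0}
    - {"tx": 0, "ty": 0, "tz": -1.5, "yaw": 0, "claw": 6.0}
    - {"tx": 0, "ty": 0, "tz": -1, "yaw": 0, "claw": 6.0}
    - {"tx": 0, "ty": 0, "tz": -0.4, "yaw": 0, "claw": 6.0}
    - {"tx": 0, "ty": 0, "tz": 0, "yaw": 0, "claw": 1.2}
    - {"tx": 0, "ty": 0, "tz": 0, "yaw": 0, "claw": 1.2}
    - {"tx": 0, "ty": 0, "tz": 0, "yaw": 0, "claw": 1.2}
    - {"tx": 0, "ty": 0, "tz": 0, "yaw": 0, "claw": 1.2}
    - {"tx": 0, "ty": 0, "tz": 0, "yaw": 0, "claw": 1.2}
    - {"tx": 0, "ty": 0, "tz": 0, "yaw": 0, "claw": 1.2}
    - {"tx": 0, "ty": 0, "tz": 0, "yaw": 0, "claw": 1.2}
    - {"tx": 0, "ty": 0, "tz": 0, "yaw": 0, "claw": 1.2}
  newtons: 40

```text
time_s: 13.95
position: [0.5294, 0.1371, 0.1985]
tool_rot: [[-0.001, 1.0, 0.001], [1.0, 0.001, 0.0], [0.0, 0.001, -1.0]]
ft_force: [-3.6, 1.1, 6.1]
grip_width: 0.0175
gripper_force: 41.4
```

Run:
```python
import numpy as np
# arc of grip: phi from 0 to 2.0 in 38 rows (smooth start/stop), rows in cm
n=38; s=np.linspace(0,1,n+1); t=s*s*(3-2*s)*2.0
b=np.radians(25)-t; y=19*np.sin(b); z=19*np.cos(b)
print([(round(a,2),round(c,2)) for a,c in zip(np.diff(y),np.diff(z))], y[-1]-y[0], z[-1]-z[0])
```

```text
[(np.float64(-0.07), np.float64(0.03)), (np.float64(-0.21), np.float64(0.09)), (np.float64(-0.34), np.float64(0.15)), (np.float64(-0.46), np.float64(0.19)), (np.float64(-0.59), np.float64(0.22)), (np.float64(-0.7), np.float64(0.23)), (np.float64(-0.82), np.float64(0.24)), (np.float64(-0.92), np.float64(0.22)), (np.float64(-1.02), np.float64(0.19)), (np.float64(-1.12), np.float64(0.14)), (np.float64(-1.2), np.float64(0.07)), (np.float64(-1.27), np.float64(-0.0)), (np.float64(-1.32), np.float64(-0.09)), (np.float64(-1.36), np.float64(-0.19)), (np.float64(-1.38), np.float64(-0.3)), (np.float64(-1.39), np.float64(-0.42)), (np.float64(-1.37), np.float64(-0.53)), (np.float64(-1.34), np.float64(-0.64)), (np.float64(-1.3), np.float64(-0.75)), (np.float64(-1.23), np.float64(-0.85)), (np.float64(-1.16), np.float64(-0.94)), (np.float64(-1.07), np.float64(-1.01)), (np.float64(-0.97), np.float64(-1.08)), (np.float64(-0.87), np.float64(-1.12)), (np.float64(-0.76), np.float64(-1.14)), (np.float64(-0.65), np.float64(-1.15)), (np.float64(-0.55), np.float64(-1.14)), (np.float64(-0.45), np.float64(-1.11)), (np.float64(-0.35), np.float64(-1.07)), (np.float64(-0.27), np.float64(-1.01)), (np.float64(-0.2), np.float64(-0.93)), (np.float64(-0.14), np.float64(-0.84)), (np.float64(-0.09), np.float64(-0.74)), (np.float64(-0.05), np.float64(-0.62)), (np.float64(-0.03), np.float64(-0.5)), (np.float64(-0.01), np.float64(-0.37)), (np.float64(-0.0), np.float64(-0.23)), (np.float64(-0.0), np.float64(-0.08))] -27.029264208817303 -17.08440494477302
```

Pinched (17.5 mm, 41 N). I'll swing along the arc at a gentler pace, in about 60 rows.

Run:
```python
import numpy as np
n=60; s=np.linspace(0,1,n+1); t=s*s*(3-2*s)*2.007
b=np.radians(25)-t; y=19*np.sin(b); z=19*np.cos(b)
for i in range(3): print(' '.join(f"{a:.2f},{c:.2f}" for a,c in list(zip(np.diff(y),np.diff(z)))[20*i:20*i+20]), "end off",(y[20*i+20]-y[0]).round(2),(z[20*i+20]-z[0]).round(2))
```

```text
-0.03,0.01 -0.08,0.04 -0.14,0.06 -0.19,0.08 -0.24,0.10 -0.29,0.12 -0.34,0.13 -0.39,0.14 -0.44,0.15 -0.49,0.15 -0.53,0.15 -0.57,0.14 -0.61,0.13 -0.65,0.12 -0.69,0.10 -0.73,0.08 -0.76,0.05 -0.79,0.02 -0.81,-0.02 -0.83,-0.05 end off -9.62 1.71
-0.85,-0.09 -0.87,-0.13 -0.88,-0.18 -0.88,-0.22 -0.88,-0.27 -0.88,-0.31 -0.87,-0.36 -0.86,-0.40 -0.84,-0.45 -0.82,-0.49 -0.79,-0.53 -0.76,-0.57 -0.73,-0.60 -0.69,-0.64 -0.65,-0.66 -0.61,-0.69 -0.57,-0.70 -0.53,-0.72 -0.49,-0.73 -0.44,-0.73 end off -24.51 -7.77
-0.40,-0.73 -0.36,-0.73 -0.32,-0.72 -0.28,-0.71 -0.24,-0.69 -0.20,-0.67 -0.17,-0.64 -0.14,-0.61 -0.11,-0.58 -0.09,-0.54 -0.07,-0.50 -0.05,-0.46 -0.04,-0.42 -0.02,-0.37 -0.02,-0.32 -0.01,-0.26 -0.00,-0.21 -0.00,-0.15 -0.00,-0.09 -0.00,-0.03 end off -27.03 -17.22
```

Call:
servo_tool:
  steps:
    - {"tx": 0, "ty": -0.03, "tz": 0.01, "yaw": 0, "claw": 1.2}
    - {"tx": 0, "ty": -0.08, "tz": 0.04, "yaw": 0, "claw": 1.2}
    - {"tx": 0, "ty": -0.14, "tz": 0.06, "yaw": 0, "claw": 1.2}
    - {"tx": 0, "ty": -0.19, "tz": 0.08, "yaw": 0, "claw": 1.2}
    - {"tx": 0, "ty": -0.24, "tz": 0.1, "yaw": 0, "claw": 1.2}
    - {"tx": 0, "ty": -0.29, "tz": 0.12, "yaw": 0, "claw": 1.2}
    - {"tx": 0, "ty": -0.34, "tz": 0.13, "yaw": 0, "claw": 1.2}
    - {"tx": 0, "ty": -0.39, "tz": 0.14, "yaw": 0, "claw": 1.2}
    - {"tx": 0, "ty": -0.44, "tz": 0.15, "yaw": 0, "claw": 1.2}
    - {"tx": 0, "ty": -0.49, "tz": 0.15, "yaw": 0, "claw": 1.2}
    - {"tx": 0, "ty": -0.53, "tz": 0.15, "yaw": 0, "claw": 1.2}
    - {"tx": 0, "ty": -0.57, "tz": 0.14, "yaw": 0, "claw": 1.2}
    - {"tx": 0, "ty": -0.61, "tz": 0.13, "yaw": 0, "claw": 1.2}
    - {"tx": 0, "ty": -0.65, "tz": 0.12, "yaw": 0, "claw": 1.2}
    - {"tx": 0, "ty": -0.69, "tz": 0.1, "yaw": 0, "claw": 1.2}
    - {"tx": 0, "ty": -0.73, "tz": 0.08, "yaw": 0, "claw": 1.2}
    - {"tx": 0, "ty": -0.76, "tz": 0.05, "yaw": 0, "claw": 1.2}
    - {"tx": 0, "ty": -0.79, "tz": 0.02, "yaw": 0, "claw": 1.2}
    - {"tx": 0, "ty": -0.81, "tz": -0.02, "yaw": 0, "claw": 1.2}
    - {"tx": 0, "ty": -0.83, "tz": -0.05, "yaw": 0, "claw": 1.2}

```text
time_s: 15.95
position: [0.5292, 0.0403, 0.2146]
tool_rot: [[-0.001, 1.0, -0.0], [1.0, 0.001, 0.0], [0.0, -0.0, -1.0]]
ft_force: [0.8, 4.0, -4.8]
grip_width: 0.0173
gripper_force: 39.1
```

On track with low forces. Continuing.

Call:
servo_tool:
  steps:
    - {"tx": 0, "ty": -0.85, "tz": -0.09, "yaw": 0, "claw": 1.2}
    - {"tx": 0, "ty": -0.87, "tz": -0.13, "yaw": 0, "claw": 1.2}
    - {"tx": 0, "ty": -0.88, "tz": -0.18, "yaw": 0, "claw": 1.2}
    - {"tx": 0, "ty": -0.88, "tz": -0.22, "yaw": 0, "claw": 1.2}
    - {"tx": 0, "ty": -0.88, "tz": -0.27, "yaw": 0, "claw": 1.2}
    - {"tx": 0, "ty": -0.88, "tz": -0.31, "yaw": 0, "claw": 1.2}
    - {"tx": 0, "ty": -0.87, "tz": -0.36, "yaw": 0, "claw": 1.2}
    - {"tx": 0, "ty": -0.86, "tz": -0.4, "yaw": 0, "claw": 1.2}
    - {"tx": 0, "ty": -0.84, "tz": -0.45, "yaw": 0, "claw": 1.2}
    - {"tx": 0, "ty": -0.82, "tz": -0.49, "yaw": 0, "claw": 1.2}
    - {"tx": 0, "ty": -0.79, "tz": -0.53, "yaw": 0, "claw": 1.2}
    - {"tx": 0, "ty": -0.76, "tz": -0.57, "yaw": 0, "claw": 1.2}
    - {"tx": 0, "ty": -0.73, "tz": -0.6, "yaw": 0, "claw": 1.2}
    - {"tx": 0, "ty": -0.69, "tz": -0.64, "yaw": 0, "claw": 1.2}
    - {"tx": 0, "ty": -0.65, "tz": -0.66, "yaw": 0, "claw": 1.2}
    - {"tx": 0, "ty": -0.61, "tz": -0.69, "yaw": 0, "claw": 1.2}
    - {"tx": 0, "ty": -0.57, "tz": -0.7, "yaw": 0, "claw": 1.2}
    - {"tx": 0, "ty": -0.53, "tz": -0.72, "yaw": 0, "claw": 1.2}
    - {"tx": 0, "ty": -0.49, "tz": -0.73, "yaw": 0, "claw": 1.2}
    - {"tx": 0, "ty": -0.44, "tz": -0.73, "yaw": 0, "claw": 1.2}

```text
time_s: 17.95
position: [0.5294, -0.1102, 0.1204]
tool_rot: [[-0.0, 1.0, 0.001], [1.0, 0.0, -0.003], [-0.003, 0.001, -1.0]]
ft_force: [-3.8, -2.2, 8.2]
grip_width: 0.0173
gripper_force: 50.0
```

Call:
servo_tool:
  steps:
    - {"tx": 0, "ty": -0.4, "tz": -0.73, "yaw": 0, "claw": 1.2}
    - {"tx": 0, "ty": -0.36, "tz": -0.73, "yaw": 0, "claw": 1.2}
    - {"tx": 0, "ty": -0.32, "tz": -0.72, "yaw": 0, "claw": 1.2}
    - {"tx": 0, "ty": -0.28, "tz": -0.71, "yaw": 0, "claw": 1.2}
    - {"tx": 0, "ty": -0.24, "tz": -0.69, "yaw": 0, "claw": 1.2}
    - {"tx": 0, "ty": -0.2, "tz": -0.67, "yaw": 0, "claw": 1.2}
    - {"tx": 0, "ty": -0.17, "tz": -0.64, "yaw": 0, "claw": 1.2}
    - {"tx": 0, "ty": -0.14, "tz": -0.61, "yaw": 0, "claw": 1.2}
    - {"tx": 0, "ty": -0.11, "tz": -0.58, "yaw": 0, "claw": 1.2}
    - {"tx": 0, "ty": -0.09, "tz": -0.54, "yaw": 0, "claw": 1.2}
    - {"tx": 0, "ty": -0.07, "tz": -0.5, "yaw": 0, "claw": 1.2}
    - {"tx": 0, "ty": -0.05, "tz": -0.46, "yaw": 0, "claw": 1.2}
    - {"tx": 0, "ty": -0.04, "tz": -0.42, "yaw": 0, "claw": 1.2}
    - {"tx": 0, "ty": -0.02, "tz": -0.37, "yaw": 0, "claw": 1.2}
    - {"tx": 0, "ty": -0.02, "tz": -0.32, "yaw": 0, "claw": 1.2}
    - {"tx": 0, "ty": -0.01, "tz": -0.26, "yaw": 0, "claw": 1.2}
    - {"tx": 0, "ty": 0, "tz": -0.21, "yaw": 0, "claw": 1.2}
    - {"tx": 0, "ty": 0, "tz": -0.15, "yaw": 0, "claw": 1.2}
    - {"tx": 0, "ty": 0, "tz": 0, "yaw": 0, "claw": 1.2}
    - {"tx": 0, "ty": 0, "tz": 0, "yaw": 0, "claw": 1.2}

```text
time_s: 19.95
position: [0.5294, -0.1361, 0.0274]
tool_rot: [[-0.001, 1.0, 0.001], [1.0, 0.001, -0.004], [-0.004, 0.001, -1.0]]
ft_force: [-4.5, -9.2, 7.4]
grip_width: 0.0173
gripper_force: 59.2
```

```bash
cat > fin.py <<'E'
from h import *
o=env.observe(); print(o["position"].round(4),o["ft_force"].round(1),o["grip_width"],o["gripper_force"])
for n in("side","top","wrist"):
    im,d,P=cloud(n); z=P[...,2]; x,y=P[...,0],P[...,1]
    k=(abs(x-.53)<.007)&(y>-.10)&(y<.035)&(z>.045)&(z<.085)
    if k.sum()>30:
        for lo in np.arange(-.1,.035,.02):
            q=z[k&(y>=lo)&(y<lo+.02)]
            if len(q)>4: print(n,round(lo+.01,3),len(q),np.percentile(q,[20,50,80]).round(4))
cv2.imwrite("pics/fin.png",im[...,::-1])
E
python3 fin.py
```

```text
[ 0.5294 -0.1361  0.0274] [-4.5 -9.2  7.4] 0.017276212066682634 59.23138082027435
side -0.09 33 [0.0775 0.0784 0.08  ]
side -0.07 39 [0.0499 0.0758 0.0775]
side -0.05 41 [0.0744 0.078  0.0832]
side -0.03 37 [0.0703 0.0725 0.0735]
side -0.01 37 [0.0697 0.0708 0.0718]
side 0.01 39 [0.0681 0.0691 0.0704]
side 0.03 29 [0.0668 0.0676 0.0689]
top -0.01 42 [0.0686 0.0701 0.0718]
top 0.01 55 [0.0669 0.0688 0.0706]
top 0.03 46 [0.0649 0.0669 0.07  ]
wrist -0.09 2639 [0.0768 0.0775 0.0784]
wrist -0.07 2889 [0.0748 0.0756 0.0764]
wrist -0.05 3280 [0.0734 0.0815 0.0832]
wrist -0.03 2412 [0.0715 0.0721 0.0728]
```

The bar still slopes by about 5°: the round grip rolled slightly in the pads, so about 16 mm more is needed at the grip. I'll push down gently, easing in y.

Call:
servo_tool:
  steps:
    - {"tx": 0, "ty": -0.1, "tz": -0.2, "yaw": 0, "claw": 1.2}
    - {"tx": 0, "ty": -0.1, "tz": -0.2, "yaw": 0, "claw": 1.2}
    - {"tx": 0, "ty": 0, "tz": -0.2, "yaw": 0, "claw": 1.2}
    - {"tx": 0, "ty": 0, "tz": -0.2, "yaw": 0, "claw": 1.2}
    - {"tx": 0, "ty": 0, "tz": 0, "yaw": 0, "claw": 1.2}

```text
time_s: 20.6
position: [0.5293, -0.1363, 0.0189]
tool_rot: [[-0.001, 1.0, 0.0], [1.0, 0.001, -0.001], [-0.001, 0.0, -1.0]]
ft_force: [-2.7, 0.9, 6.1]
grip_width: 0.0175
gripper_force: 59.4
```

```bash
python3 fin.py | grep -v top
```

```text
[ 0.5293 -0.1363  0.0189] [-2.7  0.9  6.1] 0.017525585976275765 59.412415623664856
side -0.09 31 [0.0708 0.0719 0.0735]
side -0.07 31 [0.0472 0.0708 0.0722]
side -0.05 43 [0.0702 0.0756 0.0788]
side -0.03 43 [0.0674 0.0692 0.0703]
side -0.01 40 [0.0674 0.0682 0.0688]
side 0.01 36 [0.0662 0.0666 0.0675]
side 0.03 26 [0.0654 0.0664 0.0675]
wrist -0.09 2683 [0.0706 0.0712 0.072 ]
wrist -0.07 2995 [0.0695 0.0701 0.0707]
wrist -0.05 3574 [0.0689 0.0769 0.0786]
wrist -0.03 2300 [0.0677 0.0683 0.069 ]
```

It's following now, with about 9 mm to go. I'll continue in small steps.

Call:
servo_tool:
  steps:
    - {"tx": 0, "ty": 0, "tz": -0.2, "yaw": 0, "claw": 1.2}
    - {"tx": 0, "ty": 0, "tz": -0.2, "yaw": 0, "claw": 1.2}
    - {"tx": 0, "ty": 0, "tz": -0.2, "yaw": 0, "claw": 1.2}
    - {"tx": 0, "ty": 0, "tz": -0.15, "yaw": 0, "claw": 1.2}
    - {"tx": 0, "ty": 0, "tz": -0.15, "yaw": 0, "claw": 1.2}
    - {"tx": 0, "ty": 0, "tz": 0, "yaw": 0, "claw": 1.2}

```text
time_s: 21.35
position: [0.5294, -0.1362, 0.0102]
tool_rot: [[-0.001, 1.0, 0.0], [1.0, 0.001, -0.001], [-0.001, 0.0, -1.0]]
ft_force: [-1.9, 1.8, 7.8]
grip_width: 0.0168
gripper_force: 60.0
```

```bash
python3 fin.py | grep -v top
```

```text
[ 0.5294 -0.1362  0.0102] [-1.9  1.8  7.8] 0.01678232905036014 60.029743909835815
side -0.09 32 [0.0649 0.0656 0.0675]
side -0.07 21 [0.0648 0.0657 0.0663]
side -0.05 45 [0.0656 0.0686 0.0741]
side -0.03 40 [0.064  0.0647 0.0656]
side -0.01 33 [0.0643 0.0652 0.0659]
side 0.01 36 [0.0639 0.0649 0.066 ]
side 0.03 27 [0.0638 0.0646 0.0653]
wrist -0.09 2735 [0.0641 0.0647 0.0654]
wrist -0.07 3164 [0.0639 0.0645 0.065 ]
wrist -0.05 3882 [0.0642 0.0717 0.0737]
wrist -0.03 2235 [0.0637 0.0643 0.0649]
```

Nearly level. Pressing onto the stop in 1 mm steps, watching the force.

Call:
servo_tool:
  steps:
    - {"tx": 0, "ty": 0, "tz": -0.1, "yaw": 0, "claw": 1.2}
    - {"tx": 0, "ty": 0, "tz": -0.05, "yaw": 0, "claw": 1.2}
    - {"tx": 0, "ty": 0, "tz": 0, "yaw": 0, "claw": 1.2}
    - {"tx": 0, "ty": 0, "tz": 0, "yaw": 0, "claw": 1.2}

```text
time_s: 21.9
position: [0.5294, -0.1362, 0.0091]
tool_rot: [[-0.001, 1.0, 0.001], [1.0, 0.001, -0.001], [-0.001, 0.001, -1.0]]
ft_force: [-3.0, 1.3, 11.4]
grip_width: 0.0168
gripper_force: 60.4
```

```bash
python3 fin.py | grep wrist
```

```text
wrist -0.09 2762 [0.0632 0.0638 0.0645]
wrist -0.07 3170 [0.0632 0.0637 0.0643]
wrist -0.05 3923 [0.0636 0.0709 0.0731]
wrist -0.03 2213 [0.0632 0.0638 0.0643]
```

The bar is level and the force is rising. A little more to be firmly on the stop.

Call:
servo_tool:
  steps:
    - {"tx": 0, "ty": 0, "tz": -0.1, "yaw": 0, "claw": 1.2}
    - {"tx": 0, "ty": 0, "tz": -0.05, "yaw": 0, "claw": 1.2}
    - {"tx": 0, "ty": 0, "tz": 0, "yaw": 0, "claw": 1.2}
    - {"tx": 0, "ty": 0, "tz": 0, "yaw": 0, "claw": 1.2}
    - {"tx": 0, "ty": 0, "tz": 0, "yaw": 0, "claw": 1.2}
    - {"tx": 0, "ty": 0, "tz": 0, "yaw": 0, "claw": 1.2}

```text
time_s: 22.65
position: [0.5294, -0.1361, 0.0082]
tool_rot: [[-0.001, 1.0, 0.001], [1.0, 0.001, -0.002], [-0.002, 0.001, -1.0]]
ft_force: [-3.8, 2.8, 17.2]
grip_width: 0.0173
gripper_force: 61.1
```

```bash
python3 fin.py | grep -v top
```

```text
[ 0.5294 -0.1361  0.0082] [-3.8  2.8 17.2] 0.017333189623066837 61.11794114112854
side -0.09 26 [0.0631 0.0643 0.065 ]
side -0.07 23 [0.0621 0.0641 0.0649]
side -0.05 45 [0.0642 0.0682 0.073 ]
side -0.03 33 [0.0635 0.0642 0.0653]
side -0.01 34 [0.0638 0.0646 0.0651]
side 0.01 36 [0.0638 0.0646 0.0654]
side 0.03 24 [0.0642 0.0647 0.0653]
wrist -0.09 2766 [0.0625 0.0631 0.0639]
wrist -0.07 3200 [0.0626 0.0631 0.0637]
wrist -0.05 3955 [0.0631 0.0697 0.0725]
wrist -0.03 2218 [0.0627 0.0633 0.0639]
```

View pics/fin.png

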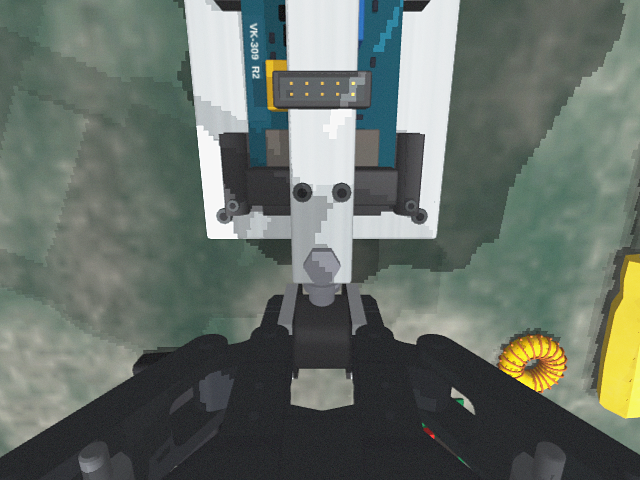

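The bar is level (same height along its whole length), the force climbed from 7.8 to 17 N with no further turn, so the arm is on its stop. The board is square beneath it and the grip (around (322,330)) is still pinched. Handing in.

```bash
python3 -c "
from rig import env
print(env.close_job())"
```

```text
the job is handed in; nothing more can be done
None
```

I seated the blue board flat and square in the nest, relay end away from the hinge, and let go of it. The contact arm is wound level onto its stop and still held there with about 17 N, and the job was handed in at about 23 s; no verdict was returned. The pins were hidden, so their contact is judged from the arm's position.

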